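# Load the pressing plate into the tart-press bed

### The arm

A 7-joint arm with a two-finger parallel gripper is mounted at the origin on the work surface. World frame = base frame: x ahead of the robot, y to its left, z up, the work surface at z = 0. Lengths are in m, angles in degrees, forces in N, time in s.
With the tool pointing down it reaches from about 0.4 to 0.925 m from the base axis. Payload 5.6 kg.
Tool frame: the origin (TCP) lies at the very end of the fingers, on their centre line; the grasp point (between the pads) lies 19 mm behind it; z points along the fingers, y is the line along which they close (so a half turn about z gives the same grasp; the last joint's range is limited). The gripper opens to 85 mm and grips with 20 to 120 N. Pads are 22 mm wide; open, the fingers measure 114 mm over their backs; the gripper's body (76 mm by 85 mm) begins 54 mm behind the grasp point. The pads swing forward as they close: fully open they stand 13 mm farther back than shut.
Start: joints at [-70.073, 26.786, -0.665, 91.828, 0.344, 61.387, -3.226], TCP at [0.248, 0.601, 0.231] pointing down, gripper open.
Joint ranges: [-144.91, 144.91], [-17.63, 115.5], [-89.93, 88.59], [15.96, 139.68], [-74.01, 254.01], [8.47, 105.57], [-167.45, 167.45]. Speed limits (degrees/s): [147.25, 147.25, 180, 180, 180, 180, 180].

### API

Orientations are given as [roll, pitch, yaw] about the fixed x, y, z axes, in that order (R = Rz(yaw) Ry(pitch) Rx(roll)).
In Python, from workcell import bot, set_gripper, read_camera, job gives the robot as it stands. Calls block until the motion is done:
- bot.goto(position, orientation): joint-space move of the TCP to a pose.
- bot.movel(position, orientation=None, speed=0.15, threshold=None): straight line of the TCP; orientation=None keeps the orientation; speed is the mean speed in m/s. With threshold (N) it stops when the force on the tool has changed by that much, and returns True; else False.
- bot.movej(angles): joint-space move.
- set_gripper(opening, strength=None): finger opening in m; strength is the grip in N (None keeps the last); returns when the fingers have stopped.
- bot.hold(seconds).
- bot.solve_ik(position, orientation): joint angles nearest the present ones, or None.
- bot.state(): the state.
- read_camera(name): name is "scene" or "side" or "wrist"; returns a dict with "frame" (420x560x3 uint8, blue, green, red), "depth" (420x560 float32, m along the optical axis (not along the pixel's ray), 0 where there is no reading), "intrinsics" (3x3 intrinsics, pixels), "k1" (the pictures are not rectified: a ray, as slopes to the right and down, at radius r is drawn at 1 + k1 r^2 times it, then the intrinsics apply), "extrinsics" (4x4, takes a point from world to camera coordinates); the wrist camera has in their place "hand_eye" (4x4, takes a point from camera to tool coordinates, whose origin is the TCP and whose axes are the flange's). Camera axes: x right, y down, z forward; pixel columns grow to the right and rows downward; lengths in m; the calibration is good to about 2 mm. A picture is of the moment at which its call begins: read the wrist's pose just before it.
A pose or a line that the arm cannot do raises bot.PlanningError and nothing moves.
- job.close_job(): hands the job in; it is judged then, once.
The state is a dict: "t": time; "joint_positions": joint angles; "joint_vel": joint speeds; "joint_torque": joint torques, N m; "position": TCP position; "ee_rot": TCP orientation; "ft_force": force on the tool from outside, world axes, zero at the start; "wrist_torque": the same for the moment, N m; "width": finger opening in m; "grip_force": force on a finger pad.
Only numpy, scipy, OpenCV 4.12 (cv2) and the standard library are available. Lean on these libraries where they do the work, as an engineer would, in place of code of your own. Each camera call takes 0.05 s, during which the arm holds its last target. There are 200 camera calls.

### The job

Load the big round plate into the tart-press bed: without lifting it off the bed, push it along the ledge and over the raised lip so that it drops flat into the pocket, and keep pushing until it bears on the end stop; hold it firmly but gently against the stop for about a second. Then slide the keeper bar fully in over the plate, let go, and leave everything else on the worktop where it is.

Things in the scene. Friction and masses are not known exactly. Their poses are not given: they have to be found in the camera images.
- bed: Fixed dark steel tart-press bed, 300 x 150 mm. Origin on the worktop (z = 0) under the drop edge of the lip, on the bed's centre line; x is the push direction (ledge, lip, pocket, stop), y to the left of that, z up. The flat ledge (bed x -145 to -16 mm) is 20 mm above the worktop. A grey block left (+y) of the pocket carries the keeper.
- lip (a point): Middle of the lip's drop edge, 24 mm above the worktop, axes as the bed's. A ramp rises from the ledge (20 mm, bed x = -16) to the lip top (24 mm, bed x -4 to 0), 102 mm wide; beyond x = 0 it drops straight to the pocket floor at 18 mm. Guide walls (tops at 30 mm) flare outwards to about 112 mm clear, over 30 mm on the ledge side.
- plate: The big round flat plate, plain aluminium, 90 mm diameter, 14 mm thick, 0.17 to 0.34 kg, loose on the ledge; too wide to grasp across. Origin: centre of its underside; z up. In the pocket its underside is at 18 mm and its top at 32 mm above the worktop, so the top 8 mm of its edge stand above the lip. Sliding it takes some 1 to 4 N, including the climb over the lip.
- stop: Grey end stop, 24 x 50 mm, 26 mm high; origin: centre of its underside, at bed x = 138 mm, y = 0, z = 18 mm. A rigid steel pad (44 mm wide, 20 to 38 mm above the worktop) on a rod faces the plate. The pad's setting is not measured: its face is between bed x = 96 and 114 mm and must be found by touch. 4 N or more on it counts as bearing, above 20 N it is overloaded.
- pocket (a point): Point on the pocket floor, bed x = 60 mm, y = 0, 18 mm above the worktop, axes as the bed's: where the plate's origin lies, give or take 9 mm along x with the stop's setting, when the plate bears on the stop. The pocket is 102 mm wide between 6 mm side walls with tops at 30 mm.
- keeper (a joint): Sliding steel keeper bar left of the pocket, 18 mm wide, 60 mm long, 35 to 40 mm above the worktop, running along bed y at bed x = 55 mm. 0 = drawn out, clear of the plate; 0.030 m = fully in (a rigid end), covering some 15 to 20 mm of the plate, 3 mm above it if it lies flat in the pocket. Goes in towards bed -y, needs about 3 N, stays where it is left.
- keeper_knob (a point): Middle of the keeper's upright black knob, a round post of 16 mm diameter from 40 to 70 mm above the worktop (this point is at 55 mm); moves with the keeper. At keeper 0 it is at bed x = 55 mm, y = +100 mm.
- small_plate: A smaller spare plate, aluminium, 62 mm diameter, 14 mm thick, on the worktop to the right of the ledge; origin: centre of its underside. Leave alone.
- spatula: Spatula with a wooden handle, 200 mm long, lying on the worktop to the right of the pocket, along the bed. Leave alone.
- glass_cup: Glass cup, 68 mm diameter, 65 mm high, on the worktop to the left of the ledge; origin: centre of its underside. Leave alone.
- cake_ring: Steel cake ring, 160 mm diameter, 45 mm high, on the worktop at the robot's left; origin: centre of its underside. Leave alone.
- bowl: Steel mixing bowl, 190 mm diameter, 85 mm high, at the robot's right; origin: centre of its underside. Leave alone.
- jar: Closed glass jar, 70 mm diameter, 110 mm high, far left; origin: centre of its underside. Leave alone.
- bench_scraper: Bench scraper with a wooden handle, about 120 x 110 mm, lying far right. Leave alone.
Things that resemble listed ones, but are neither listed nor needed, are in the scene too. Leave any purple or yellow look-alike of the plate alone.

How it is judged:
By the outcome, as a careful person would: the job done as asked, in the order asked, and still so for the second after the job is handed in, with the robot touching nothing.
It also fails if it takes over 61 s, if anything falls off the work surface, if the arm or the gripper's body presses on something with over 40 N, if the wrist force passes 120 N, or if a joint passes its speed limit or range.

## Working session

There is one attempt and no reset: what is moved stays moved. The work goes in short steps, each a Python script; the robot and the scene stay as the last script left them, time stands still between calls to the robot, and variables do not carry over. Pictures are saved under pics/ and viewed, at most 10 in all, crops included, and the job is handed in when it is done.

```bash
ls; mkdir -p pics; python3 - <<'E'
from workcell import bot, read_camera
import cv2,pickle
d={}
for n in("scene","side"):
    c=read_camera(n); d[n]=c; cv2.imwrite(f"pics/{n}0.png",c["frame"])
    print(n,c["intrinsics"],c["k1"],c["extrinsics"])
pickle.dump(d,open("d0.pkl","wb"))
print(bot.state())
E
```

```text
pics
scene [[509.53850009   0.         272.22406873]
 [  0.         509.53850009 209.46440116]
 [  0.           0.           1.        ]] -0.12777755869063975 [[ 0.03466805  0.99935854 -0.00898    -0.03095243]
 [ 0.86629599 -0.03453    -0.49833616 -0.44413948]
 [-0.49832658  0.009497   -0.86693739  1.7442586 ]
 [ 0.          0.          0.          1.        ]]
side [[473.77059953   0.         285.42564244]
 [  0.         473.77059953 211.09376265]
 [  0.           0.           1.        ]] -0.16941279831997966 [[ 0.66974063 -0.74248016 -0.01306508 -0.38707699]
 [-0.51616637 -0.45280561 -0.72700712  0.33511985]
 [ 0.53387242  0.49364997 -0.68650561  1.00628792]
 [ 0.          0.          0.          1.        ]]
{'t': 0.1, 'joint_positions': array([-70.07112116,  26.83323393,  -0.66561659,  91.87374516,
         0.34448283,  61.38921309,  -3.22368665]), 'joint_vel': array([ 0.05151056,  0.03889634, -0.01119284, -0.09859149, -0.01360215,
       -0.05771154,  0.11573777]), 'joint_torque': array([ 1.46015034e-03, -5.33516264e+01,  2.18243158e-02, -2.51962602e+01,
        1.14678667e-02,  4.27883191e-03, -3.69932377e-05]), 'position': array([0.24748327, 0.60050094, 0.23042152]), 'ee_rot': array([-1.79906041e+02,  6.99099329e-03,  1.57606847e+02]), 'ft_force': array([ 0.41167525,  0.81854035, -0.34180604]), 'wrist_torque': array([-0.02682657, -0.05135813,  0.04008451]), 'grip_force': 0.0, 'width': 0.08513228222272215}
```

View pics/scene0.png

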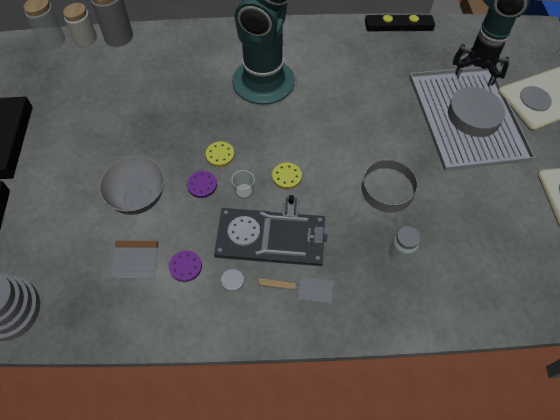

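View pics/side0.png

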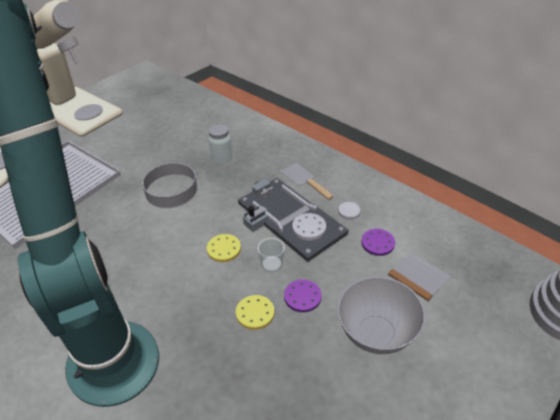

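The scene view shows the bed at about (215–326, 208–265), pushing to image right (world +y). The plate is at (243,231), the lip near (265,235), the stop pad near (308,236) and the knob at (291,203). The cup is at (243,183), left of the ledge. I'll enlarge the bed for measurement.

```bash
python3 - <<'E'
import cv2
a=cv2.imread("pics/scene0.png")[195:275,205:337]
cv2.imwrite("pics/crop1.png",cv2.resize(a,None,fx=6,fy=6,interpolation=cv2.INTER_CUBIC))
E
cat > h.py <<'E'
import numpy as np,cv2
def pix2world(c,u,v,z,E=None):
    """intersect pixel ray with the plane world z"""
    k=np.array([c["k1"],0,0,0,0])
    r=cv2.undistortPoints(np.array([[[u,v]]],float),c["intrinsics"],k)[0,0]
    E=c["extrinsics"] if E is None else E
    R,t=E[:3,:3],E[:3,3]; o=-R.T@t; d=R.T@np.array([r[0],r[1],1])
    return o+d*(z-o[2])/d[2]
E
```

```text
(no output)
```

View pics/crop1.png

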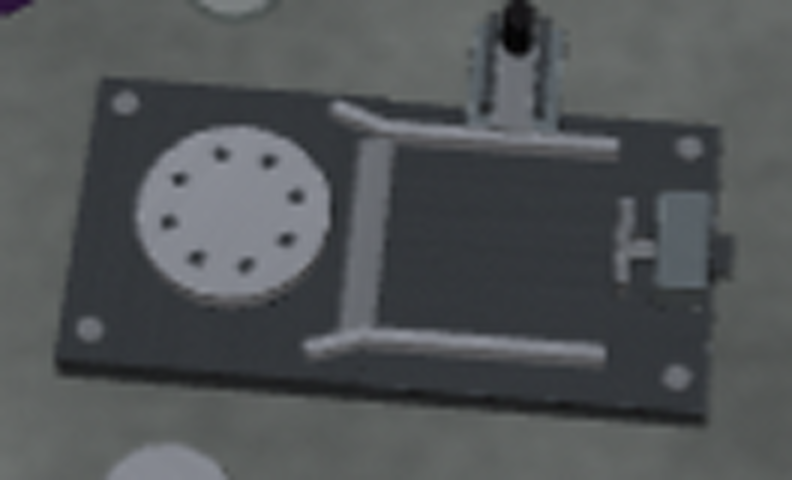

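The crop shows the bed's top corners at (102,79), (58,362), (707,415) and (722,127). The plate centre is near (233,212), the lip band runs about (377,140)–(360,328), and the knob top is at about (517,10).

```bash
cat >> h.py <<'E'
import pickle
def bedpose():
    """least-squares bed pose (x,y,yaw) from the crop-1 corners"""
    c=pickle.load(open("d0.pkl","rb"))["scene"]
    P=lambda X,Y,z:pix2world(c,205-.5+(X+.5)/6,195-.5+(Y+.5)/6,z)[:2]
    return c,P
E
python3 - <<'E'
from h import *
c,P=bedpose()
W=np.array([P(102,79,.02),P(58,362,.02),P(707,415,.018),P(722,127,.018)])
print(W, [np.linalg.norm(W[i]-W[(i+1)%4]) for i in range(4)])
# bed corners assume x -145..155
L=np.array([[-.145,.075],[-.145,-.075],[.155,-.075],[.155,.075]])
A,B=L-L.mean(0),W-W.mean(0)
th=np.arctan2((A[:,0]*B[:,1]-A[:,1]*B[:,0]).sum(),(A*B).sum())
R=np.array([[np.cos(th),-np.sin(th)],[np.sin(th),np.cos(th)]]);o=W.mean(0)-R@L.mean(0)
print("yaw",np.degrees(th),"o",o,"res",(W-o)@R-L)
for n,X,Y,z in [("plate",233,212,.034),("lipT",395,140,.024),("lipB",378,328,.024),("lipTl",362,140,.022),("stopTL",660,192,.044),("stopBR",710,288,.044),("padface",617,240,.038),("knobtop",517,8,.07),("wallTend",619,148,.03),("wallBend",606,352,.03),("plateL",136,212,.034),("plateR",330,212,.034)]:
    w=P(X,Y,z);print(n,w,(w-o)@R*1000)
c=pickle.load(open("d0.pkl","rb"))
for n,u,v,z in[("cup",243,178,.065),("spat handle",260,282,.01),("small",232,280,.014)]:
    w=pix2world(c["scene"],u,v,z)[:2];print(n,w,(w-o)@R*1000)
E
```

```text
[[ 0.51317453 -0.13301888]
 [ 0.66224799 -0.15112435]
 [ 0.69913459  0.14343528]
 [ 0.55029771  0.16291603]] [np.float64(0.15016891557659673), np.float64(0.296860236895976), np.float64(0.15010635085344712), np.float64(0.2982542515480003)]
yaw 82.8466295082177 o [6.05591075e-01 5.90937640e-04] res [[ 9.21910437e-04  5.93425951e-05]
 [ 1.52085109e-03 -1.08378555e-04]
 [-1.61892301e-03 -2.76045867e-05]
 [-8.23838516e-04  7.66405471e-05]]
plate [ 0.59519133 -0.06961174] [-70.95128159   1.5767577 ]
lipT [0.55447809 0.00681603] [-0.18824939 51.4903262 ]
lipB [ 0.65245668 -0.00419933] [  1.08299323 -47.09733367]
lipTl [ 0.55275228 -0.00880954] [-15.90710219  51.25691702]
stopTL [0.5978175  0.12799404] [125.44343032  23.5780348 ]
stopBR [0.64793403 0.14698188] [150.52427904 -23.78392707]
padface [0.61877947 0.10696916] [107.19251086   0.16109331]
knobtop [0.51170422 0.06586029] [ 53.06998487 101.2837944 ]
wallTend [0.56628736 0.11192703] [105.57516645  52.86200068]
wallBend [0.67143332 0.09879258] [105.63633658 -53.10111739]
plateL [ 0.59345339 -0.11469585] [-115.9008962    -2.31296171]
plateR [ 0.59694239 -0.02461801] [-26.08971198   5.4422018 ]
cup [ 0.4427275  -0.06805015] [-88.38752205 153.0483224 ]
spat handle [ 0.74231773 -0.02755494] [ -10.90080534 -139.16731628]
small [ 0.73543466 -0.10256601] [ -86.18513942 -141.67863013]
```

The corner fit agrees to about 1.5 mm: bed origin (0.6056, 0.0006), yaw 82.85°. The plate is at bed (-71, +1.6) mm and the pad face at roughly x = 107 mm. I'll push with two spread fingers straddling the plate's rear edge, and touch the ledge first to get their tip height.

```bash
cat >> h.py <<'E'
TH=np.radians(82.85);O=np.array([.6056,.0006])
def bw(x,y,z):
    """bed mm -> world m"""
    p=np.array([x,y])/1000
    return [O[0]+np.cos(TH)*p[0]-np.sin(TH)*p[1],O[1]+np.sin(TH)*p[0]+np.cos(TH)*p[1],z/1000]
def wb(w):
    d=np.asarray(w[:2])-O
    return np.round([1000*(np.cos(TH)*d[0]+np.sin(TH)*d[1]),1000*(-np.sin(TH)*d[0]+np.cos(TH)*d[1]),1000*w[2]],1)
def fb(s):
    f=s["ft_force"];return np.round([np.cos(TH)*f[0]+np.sin(TH)*f[1],-np.sin(TH)*f[0]+np.cos(TH)*f[1],f[2]],2)
E
python3 - <<'E'
from h import *
from workcell import bot,set_gripper
best=None
for yaw in(82.85,-97.15):
    q=bot.solve_ik(bw(-131,1,220),[180,0,yaw]);print(yaw,q)
    if q is not None and (best is None or abs(q[6])<abs(best[1][6])):best=(yaw,q)
yaw=best[0];open("yaw","w").write(str(yaw))
R=[180,0,yaw]
bot.goto(bw(-131,1,220),R)
set_gripper(.04,30)
bot.movel(bw(-131,1,50),R,speed=.15)
s=bot.state();print(s["t"],wb(s["position"]),fb(s),s["width"])
print(bot.movel(bw(-131,1,10),R,speed=.015,threshold=4))
s=bot.state();print(s["t"],wb(s["position"]),fb(s),s["ee_rot"])
E
```

```text
82.85 [-21.88807959  26.58226263  41.54310234 101.55097771 -20.14172446
  59.52176585  19.89372161]
-97.15 [ -40.38934254   44.89918023   77.21769056  102.50128931  -46.30297332
   72.19382345 -137.55216249]
4.725 [-131.2    0.3   50.9] [-0.21  0.44  0.23] 0.0402029781781785
True
6.5917 [-131.     1.    18.6] [1.23 0.6  5.19] [-1.79987103e+02 -1.38191249e-02  8.28508228e+01]
```

```bash
python3 - <<'E'
from h import *
from workcell import bot,read_camera
R=[180,0,float(open("yaw").read())]
def rep(*a):
    s=bot.state();print(*a,round(s["t"],2),wb(s["position"]),fb(s),round(s["width"],4));return s
bot.movel(bw(-131,1,26),R,speed=.03);rep("up")
for x in(-90,-60,-30,-10):
    hit=bot.movel(bw(x,.5,26),R,speed=.035,threshold=14);rep(x,hit)
    if hit:break
cv2.imwrite("pics/push.png",cv2.resize(read_camera("scene")["frame"][180:280,195:345],None,fx=5,fy=5,interpolation=cv2.INTER_CUBIC))
E
```

```text
up 7.01 [-130.9    0.9   26.1] [-0.33 -0.07 -0.71] 0.0398
-90 False 8.33 [-89.9   0.5  26. ] [ 0.96  1.07 -1.24] 0.0401
-60 False 9.34 [-59.7   0.6  25.9] [-0.07 -0.04  0.5 ] 0.04
-30 False 10.35 [-29.8   0.6  26. ] [0.58 0.79 0.76] 0.0399
-10 False 11.07 [-9.8  0.4 26.1] [ 0.6  -0.6  -0.31] 0.0398
```

View pics/push.png

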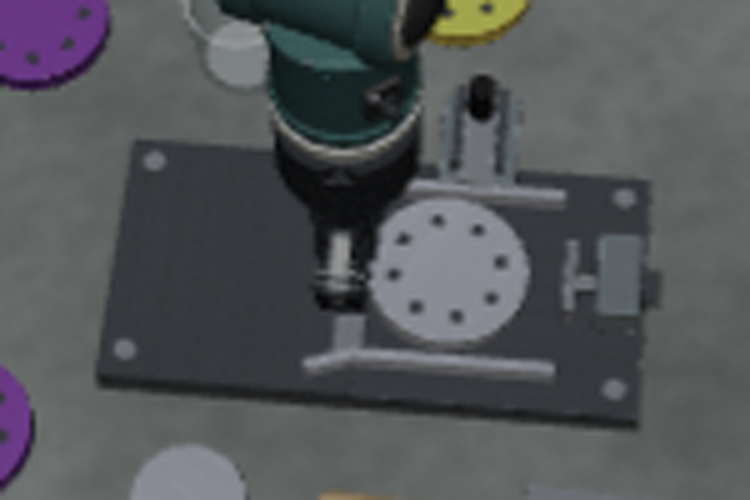

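The plate has dropped into the pocket (centre about (450,270)), with about 20 mm left to the pad face at (567,275). Now a slow push until contact.

```bash
cat > bear.py <<'E'
from h import *
from workcell import bot
R=[180,0,float(open("yaw").read())]
def avg(n=6):
    a=[]
    for _ in range(n):
        bot.hold(.02);a.append(fb(bot.state()))
    return np.mean(a,0).round(2)
def rep(*a):
    f=avg();s=bot.state();print(*a,round(s["t"],2),wb(s["position"]),f);return f
E
python3 - <<'E'
from bear import *
rep("start")
hit=bot.movel(bw(28,.5,26),R,speed=.01,threshold=7);rep(hit)
E
```

```text
start 11.22 [-10.1   0.4  26.1] [-0.17  0.06  0.06]
True 13.66 [12.1  0.8 25.5] [-1.42 -0.21  1.24]
```

```bash
python3 - <<'E'
from bear import *
x=wb(bot.state()["position"])[0]
for i in range(14):
    x+=.4
    bot.movel(bw(x,.5,26),R,speed=.005,threshold=9)
    f=rep(round(x,1))
    if f[0]<-8.5:break
E
```

```text
12.5 14.15 [12.3  0.7 25.8] [-1.98 -0.47 -0.65]
12.9 14.5 [12.5  0.6 25.9] [-3.13 -0.01 -1.25]
13.3 14.85 [12.7  0.5 26. ] [-5.11 -0.04 -0.57]
13.7 15.2 [12.8  0.5 26. ] [-5.71  0.22 -1.3 ]
14.1 15.55 [12.9  0.5 26. ] [-6.39 -0.22 -1.06]
14.5 15.9 [12.9  0.4 26. ] [-7.34 -0.16 -0.39]
14.9 16.25 [13.   0.4 26. ] [-7.23 -0.1  -1.27]
15.3 16.6 [13.   0.4 26. ] [-7.76 -0.07 -0.86]
15.7 16.95 [13.1  0.4 26. ] [-8.77  0.04 -0.71]
```

```bash
python3 - <<'E'
from bear import *
from workcell import read_camera,set_gripper
bot.movel(bw(16.6,.5,26),R,speed=.01)
rep("pre");bot.hold(.7);rep("mid");bot.hold(.7);rep("end")
p=wb(bot.state()["position"])
bot.movel(bw(p[0]-12,.5,26),R,speed=.04)
bot.movel(bw(p[0]-12,.5,130),R,speed=.2)
set_gripper(0)
bot.goto(bw(55,150,130),R);rep("above")
c=read_camera("scene");d=c["depth"][180:280,195:345]
cv2.imwrite("pics/bear.png",cv2.resize(c["frame"][180:280,195:345],None,fx=5,fy=5,interpolation=cv2.INTER_CUBIC))
pickle.dump(c,open("d1.pkl","wb"))
E
```

```text
pre 17.3 [13.2  0.4 26.1] [-9.96  0.06 -1.15]
mid 18.1 [13.2  0.4 26. ] [-10.07   0.28  -0.62]
end 18.9 [13.3  0.4 26. ] [-10.3    0.08  -0.7 ]
above 21.35 [ 54.8 148.4 130.5] [ 0.08 -0.2  -0.1 ]
```

View pics/bear.png

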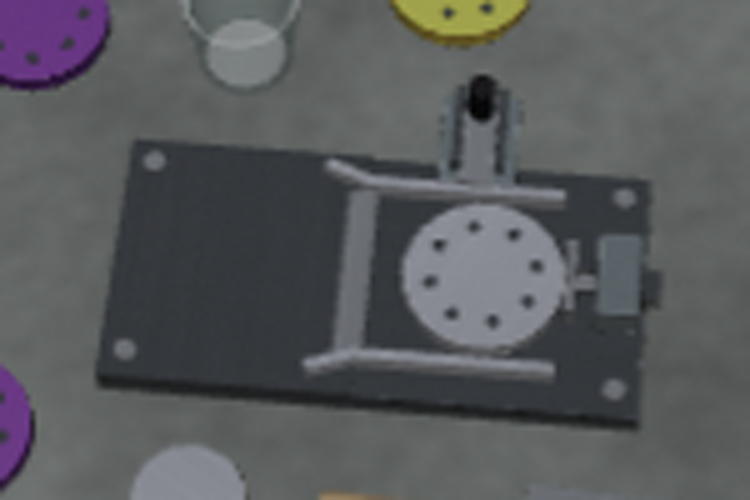

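The plate (centre about (484,277), front edge on the pad at (568,275)) looks flat and bears on the stop. The knob at (482,97) hasn't moved. I'll check flatness from depth, then push the knob.

```bash
python3 - <<'E'
from bear import *
c=pickle.load(open("d1.pkl","rb"))
E=c["extrinsics"];k=np.array([c["k1"],0,0,0,0])
uv=np.array([[u,v] for u in range(278,306,2) for v in range(224,248,2)])
pts=cv2.undistortPoints(uv[:,None].astype(float),c["intrinsics"],k)[:,0]
z=c["depth"][uv[:,1],uv[:,0]]
W=(np.c_[pts*z[:,None],z]-E[:3,3])@E[:3,:3]
B=np.array([wb(w) for w in W]);B=B[np.hypot(B[:,0]-62,B[:,1])<38]
print("plane",np.linalg.lstsq(np.c_[B[:,:2]-[62,0],np.ones(len(B))],B[:,2],rcond=None)[0],len(B))
bot.movel(bw(55,138,130),R)
bot.movel(bw(55,138,52),R,speed=.12,threshold=8);f=rep("down")
hit=bot.movel(bw(55,115,52),R,speed=.03,threshold=12);rep(hit)
hit=bot.movel(bw(55,80,52),R,speed=.015,threshold=10);rep(hit)
E
```

```text
plane [ 6.82933989e-03 -1.04360487e-02  3.06314895e+01] 136
down 22.55 [ 55.2 137.4  52.7] [-0.31  0.08  0.03]
False 23.57 [ 55.  115.1  51.9] [ 0.45  1.63 -0.2 ]
True 25.18 [54.9 93.6 51. ] [-0.09 -0.13 -0.01]
```

```bash
python3 - <<'E'
from bear import *
from workcell import read_camera
y=wb(bot.state()["position"])[1]
for i in range(14):
    y-=.6
    bot.movel(bw(55,y,52),R,speed=.01)
    f=rep(round(y,1))
    if f[1]>11:break
p=wb(bot.state()["position"])
bot.movel(bw(55,p[1]+15,52),R,speed=.05)
bot.movel(bw(55,p[1]+25,150),R,speed=.2)
bot.goto(bw(0,230,230),R);rep("away")
c=read_camera("scene");pickle.dump(c,open("d2.pkl","wb"))
cv2.imwrite("pics/end.png",cv2.resize(c["frame"][160:300,170:345],None,fx=4,fy=4,interpolation=cv2.INTER_CUBIC))
E
```

```text
93.0 25.65 [54.9 93.1 52. ] [-0.04  0.93 -0.58]
92.4 26.0 [54.9 92.9 51.9] [-0.51  3.36  1.51]
91.8 26.35 [54.9 92.8 51.8] [-0.57  5.18  2.96]
91.2 26.7 [55.  92.8 51.8] [-0.41  6.4   4.8 ]
90.6 27.05 [55.  92.7 51.8] [-0.32  8.12  5.98]
90.0 27.4 [55.  92.7 51.7] [-0.7   9.18  6.88]
89.4 27.75 [55.  92.6 51.6] [-0.85 10.53  8.5 ]
88.8 28.1 [55.  92.6 51.5] [-0.84 11.88  8.72]
away 30.01 [  0.4 229.3 229.6] [0.36 0.23 0.07]
```

View pics/end.png

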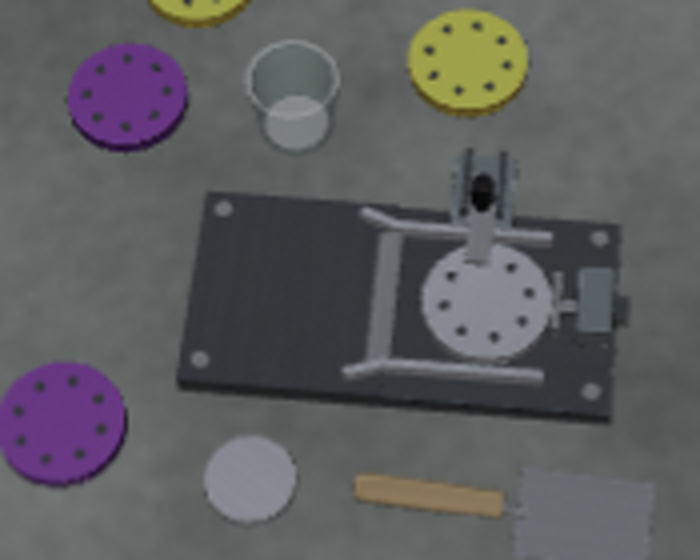

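The keeper tip now covers the plate's left edge at (480,260) in the crop. The knob has moved in about 30 mm to its rigid end (force rose to 12 N with no further travel). The plate is still at the stop, and the neighbouring items are where they were.

```bash
python3 -c "
from workcell import job
print(job.close_job())"
```

```text
the job is handed in; nothing more can be done
None
```

The job is handed in at about 30 s on the robot's clock: the plate lies flat in the pocket against the stop, after about 1.5 s held at 10 N push force, and the keeper is fully in over it; the arm is clear, and nothing else near the bed was disturbed.

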